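# Empty the lens barrel into the job tray and gauge its depth

### The arm

A 7-joint arm with a two-finger parallel gripper is mounted at the origin on the work surface. World frame = base frame: x ahead of the robot, y to its left, z up, the work surface at z = 0. Lengths are in m, angles in rad, forces in N, time in s.
With the tool pointing down it reaches from about 0.4 to 0.875 m from the base axis. Payload 19.3 kg.
Tool frame: the origin (TCP) lies on the centre line of the jaws, within the pads' length; the fingertips stand 14 mm ahead of it and the grasp point (between the pads) lies 5 mm behind it (bot.tip_extent is the distance from the TCP to the fingertips, in m); z points along the fingers, y is the line along which they close (so a half turn about z gives the same grasp; the last joint's range is limited). The gripper opens to 85 mm and grips with 20 to 120 N. Pads are 22 mm wide; open, the fingers measure 114 mm over their backs; the gripper's body (76 mm by 85 mm) begins 54 mm behind the grasp point. The pads swing forward as they close: fully open they stand 13 mm farther back than shut.
Start: joints at [1.205, 0.521, -0.036, 1.599, 0.021, 1.021, -0.113], TCP at [0.182, -0.598, 0.245] pointing down, gripper open.
Joint ranges: [-2.91, 2.91], [-0.3, 2.13], [-1.5, 1.42], [0.17, 2.43], [-1.26, 4.41], [0.16, 1.93], [-2.52, 2.52]. Speed limits (rad/s): [1.89, 1.89, 2.39, 2.39, 3.01, 3.01, 3.01].

### API

Orientations are given as [roll, pitch, yaw] about the fixed x, y, z axes, in that order (R = Rz(yaw) Ry(pitch) Rx(roll)).
In Python, from workcell import monitor, grab_frame, camera_model, bot gives the robot as it stands.
- The arm moves only by the tool move_arm, never from a script. Its argument "moves" is a list of rows, each a list of 4 numbers: the shift along the world's x, y, z in mm, then the turn about the world's z in rad. A call has 1 to 12 rows; each row is the pose to reach, as a shift and turn from the pose commanded when the call began; what a row does not reach only later rows make up. A row lasts 1/8 s, in which the tool goes at most 62.5 mm and 10.7 degrees, less where a joint would pass 70% of its speed; a pose out of reach is approached as far as the arm can. A call with a gripper value outside its range is refused whole. "gripper" is the opening, from 0 (shut) to 1 (fully open), set as the call begins (left out, the last holds). The fingers move at their own pace and stop on an object; "newtons" is the grip in N (left out, the last holds). Time passes only in rows, so rows that repeat a pose let the fingers close. It gives the time, the measured TCP pose, the force, the opening and the grip force at its end, in the units of the state.
- monitor.observe(): the state, without advancing time (a new reading comes with each control period).
- grab_frame(name): name is "scene" or "top"; returns the picture (480x640x3 uint8, blue, green, red); there is no depth.
- camera_model(name): a dict with "vfov" (degrees; the focal length in pixels is half the picture's height over the tangent of half this angle, whatever the lens; pixels are square), "cx", "cy" (the principal point, pixels), "R" (3x3) and "t" (3): a world point X has camera coordinates R X + t. Camera axes: x right, y down, z forward; pixel columns grow to the right and rows downward; lengths in m; the calibration is good to about 2 mm. A picture is of the moment at which its call begins. camera_model takes no time and is no camera call.
- bot.job_done(): hands the job in; it is judged then, once.
The state is a dict: "clock": time; "qpos": joint angles; "qd": joint speeds; "joint_efforts": joint torques, N m; "position": TCP position; "tool_rot": TCP orientation; "force": force on the tool from outside, world axes, zero at the start; "moment": the same for the moment, N m; "grip_width": finger opening in m; "finger_force": force on a finger pad.
Only numpy, scipy, OpenCV 4.12 (cv2) and the standard library are available. Lean on these libraries where they do the work, as an engineer would, in place of code of your own. Each camera call takes 0.05 s, during which the arm holds its last target. There are 200 camera calls.

### The job

Take the lens group out of the barrel in the holder and lay it, not dropping it, in the green job tray together with the brass spacer and the black focus ring. Then lift the depth gauge off its rest, slide it straight into the empty barrel without forcing it until the collar sits on the mouth, and draw it right out again. Finish still holding the gauge level and steady in the gripper with its pin tip under the centre of the magnifier, well up off the bench, for reading; leave the pin as the barrel pushed it and everything else on the bench where it is.

Things in the scene. Friction and masses are not known exactly. Their poses are not given: they have to be found in the camera images.
- holder: fixed tilting lens holder: aluminium base plate 120 x 104 x 10 mm, two cheeks 104 mm high with black thumbscrews at their outer sides (116 mm over all). Origin under the plate on the table, z up; its -x axis points, level, to the side that the barrel's mouth faces. The yaw varies.
- barrel: black lens barrel clamped in the holder, 54 mm outside, 90 mm long, its open mouth raised 35 degrees above level. Origin at the centre of the mouth, 115 mm above the table; x axis into the bore (35 degrees downwards), y axis level, z axis up and square to the bore. Bore 20 mm in diameter, 81 mm deep, with a flat end; the rim round it is flat and square to the bore.
- barrel_mouth (a point): centre of the barrel's mouth, in the plane of the rim
- lens_group: loose black lens group in the barrel's mouth, 90 g: a ribbed head 34 mm in diameter, 36 mm long, with a glass front sticks out; a spigot 19 mm in diameter, 28 mm long is in the bore (loose fit: pull it straight out). Origin on the axis where the head's rear face rests on the rim; x axis along the spigot, away from the head: head at x = -36 to 0 mm, spigot at 0 to 28 mm.
- spacer: loose brass ring lying flat on the bench, 40 mm outside, 30 mm inside, 16 mm high, 60 g. Origin at the centre of its underside, z up.
- focus_ring: loose black ribbed ring lying flat on the bench, 56 mm outside, 46 mm inside, 18 mm high, 50 g. Origin at the centre of its underside, z up.
- tray: fixed green job tray, 210 mm along its x, 150 mm along its y, 30 mm high, walls and floor 4 mm thick. Origin at the centre of its underside, on the table, z up.
- gauge: loose depth gauge, 0.18 kg, level in two V blocks, axis 55 mm above the table; x axis from tail to tip, origin on the axis in the handle. Steel handle 20 mm in diameter at x = -48 to 35 mm (free to grip at -30 to 30), brass collar 36 mm in diameter at 35 to 43, rod 17 mm in diameter at 43 to 118 with a tapered end, then a yellow sliding pin 6 mm in diameter. Centre of mass at x = 14 mm.
- gauge_collar (a point): point on the gauge's axis in the front face of the collar (43 mm from the gauge's origin), the face that must stop on the rim of the barrel
- gauge_tip (a point): end of the gauge's pin, on the axis: 132 mm from the gauge's origin with the pin fully out; it moves with the pin
- gauge_pin (a joint): how far the pin is pushed into the rod, m: 0 fully out, 0.012 fully in. It slides with 1.5 N of friction and stays where it is left. It starts at 0 to 3 mm; the end of the bore pushes it to 8 mm when the collar is home.
- rest: fixed gauge rest: wooden base 150 x 56 x 6 mm with two grey V blocks 8 mm thick, up to 62 mm high, at x = -40 and 78 mm. Origin on the table under the gauge's origin; x axis as the gauge's at the start (towards the tip), z up.
- magnifier: fixed white bench magnifier: a level black light ring 90 mm in diameter, 16 mm thick, 350 mm above the table; round base 130 mm in diameter, 200 mm from the lens towards the magnifier's +y, with an arm up to 400 mm. Origin on the table under the centre of the lens, z up. Come from its -y side.
- magnifier_lens (a point): centre of the magnifier's lens, 350 mm above the table
- slr_body: loose black and silver camera body, 52 x 138 x 99 mm, a bystander at the back. Origin at the centre of its underside.
- compact_camera: loose small brown and silver camera body, 38 x 110 x 75 mm, a bystander. Origin at the centre of its underside.
- screwdriver: loose screwdriver, 160 mm long, red handle 26 mm thick, lying on the bench along its x, a bystander. Origin on the bench under its middle.
- lens_cap: loose black lens cap, 58 mm in diameter, 9 mm thick, flat on the bench, a bystander. Origin at the centre of its underside.
- blower: loose red rubber blower standing upright, 54 mm in diameter, 105 mm high, a bystander. Origin at the centre of its underside.
- screw_jar: loose amber jar with a white cap, 52 mm in diameter, 55 mm high, a bystander. Origin at the centre of its underside.
- tweezers: loose steel tweezers, 125 mm long along x, 8 mm thick, lying on the bench, a bystander. Origin on the bench near the middle.
Mind the look-alikes: they are no part of the job. There is more than one size of the spacer; the job needs the smaller.

How it is judged:
On the way, in this order (a step that is already met when the one before it is completed fails the run):
1. the lens group, the spacer and the focus ring lie in the tray, let go (x of lens_group in the frame of tray between -0.101 and 0.101 m and y of lens_group in the frame of tray between -0.071 and 0.071 m and z of lens_group in the frame of tray below 0.05 m and x of spacer in the frame of tray between -0.101 and 0.101 m and y of spacer in the frame of tray between -0.071 and 0.071 m and z of each of spacer, focus_ring in the frame of tray below 0.03 m and x of focus_ring in the frame of tray between -0.101 and 0.101 m and y of focus_ring in the frame of tray between -0.071 and 0.071 m and contact force between the fingers and lens_group below 0.1 N and contact force between the fingers and spacer below 0.1 N and contact force between the fingers and focus_ring below 0.1 N), for 0.2 s.
2. the gauge is in the barrel with its collar home on the mouth (distance between gauge_collar and barrel_mouth below 0.004 m and x of gauge_collar in the frame of barrel above -0.002 m and angle between the x axis of gauge and the x axis of barrel, either way round below 0.06 rad), for 0.2 s.
3. the gauge is drawn out of the barrel (x of gauge_tip in the frame of barrel below -0.01 m), for 0.1 s.
At the end, for the whole second after the job is handed in: The three parts lie in the tray. The gripper holds the gauge still and level (within 6 degrees), touching neither magnifier, holder nor rest, its pin tip 80 to 300 mm above the table and within 35 mm of the point straight under the magnifier's lens centre, the pin still pushed in 6.5 to 9.5 mm (x of lens_group in the frame of tray between -0.101 and 0.101 m and y of lens_group in the frame of tray between -0.071 and 0.071 m and z of lens_group in the frame of tray below 0.05 m and x of spacer in the frame of tray between -0.101 and 0.101 m and y of spacer in the frame of tray between -0.071 and 0.071 m and z of each of spacer, focus_ring in the frame of tray below 0.03 m and x of focus_ring in the frame of tray between -0.101 and 0.101 m and y of focus_ring in the frame of tray between -0.071 and 0.071 m and angle between gauge's own x axis and vertical between 1.466 and 1.676 rad and horizontal distance between gauge_tip and magnifier_lens below 0.035 m and height (world z) of gauge_tip between 0.08 and 0.3 m and value of joint gauge_pin between 0.0065 and 0.0095 m and contact force between the fingers and gauge above 2 N and linear speed of gauge below 0.03 m/s and angular speed of gauge below 0.2 rad/s and contact force between gauge and magnifier below 0.1 N and contact force between gauge and holder below 0.1 N and contact force between gauge and rest below 0.1 N); the arm keeps its last pose, push and grip.
It fails at once if the lens group is dropped (falls free at over 0.9 m/s, a fall of about 40 mm) (linear speed of lens_group above 0.9 m/s and contact force between the fingers and lens_group below 0.05 N).
It fails at once if the gauge is forced against the barrel or holder with over 60 N (contact force between gauge and holder above 60 N).
It fails at once if a bystander (camera bodies, screwdriver, lens cap, blower, jar, tweezers) is moved by over 25 mm (distance of any of slr_body, compact_camera, screwdriver, lens_cap, blower, screw_jar, tweezers from where it was at the start of the episode above 0.025 m).
It also fails if it takes over 72 s, if anything falls off the work surface, if the arm or the gripper's body presses on something with over 40 N, if the wrist force passes 120 N, or if a joint passes its speed limit or range.

## Working session

There is one attempt and no reset: what is moved stays moved. The work goes in short steps, Python scripts to look and compute and a tool call to move; the robot and the scene stay as the last step left them, time stands still between calls to the robot, and variables do not carry over. Pictures are saved under pics/ and viewed, at most 10 in all, crops included, and the job is handed in when it is done.

Besides the shell and the picture viewer there is one more tool, called after ">>>" as name(argument=value, ...), one argument or row to a line, values as JSON. move_arm: Moves the arm, as the interface text tells. Its arguments: {"type":"object","properties":{"moves":{"type":"array","items":{"type":"array","items":{"type":"number"}}},"gripper":{"type":"number"},"newtons":{"type":"number"}},"required":["moves"]}

```bash
ls; mkdir -p pics; cat > h.py <<'E'
import numpy as np, cv2
from workcell import monitor, grab_frame, camera_model, bot
def f_(c): return 240/np.tan(np.radians(c["vfov"])/2)
def proj(n,X):
    c=camera_model(n); p=np.array(c["R"])@np.array(X,float)+np.array(c["t"]); return f_(c)*p[:2]/p[2]+[c["cx"],c["cy"]]
def ray(n,u,v):
    c=camera_model(n); R=np.array(c["R"]); o=-R.T@np.array(c["t"]); d=R.T@np.array([(u-c["cx"])/f_(c),(v-c["cy"])/f_(c),1]); return o,d/np.linalg.norm(d)
def onz(n,u,v,z):
    o,d=ray(n,u,v); return o+d*(z-o[2])/d[2]
def tri(a,b):
    (o1,d1),(o2,d2)=ray("scene",*a),ray("top",*b)
    s=np.linalg.lstsq(np.c_[d1,-d2],o2-o1,rcond=None)[0]; p,q=o1+s[0]*d1,o2+s[1]*d2
    return (p+q)/2,np.linalg.norm(p-q)
E
python3 - <<'E'
from h import *
for n in("scene","top"):
    cv2.imwrite(f"pics/{n}0.png",grab_frame(n)); c=camera_model(n); print(n,c["vfov"],c["cx"],c["cy"],np.round(ray(n,320,240),3).tolist())
print({k:np.round(v,3).tolist() for k,v in monitor.observe().items()}, bot.tip_extent)
E
```

```text
pics
scene 52.63472188829699 313.17331882140405 242.2105896063472 [[1.144, -0.619, 0.787], [-0.539, 0.624, -0.565]]
top 45.533692349947756 315.3857391397911 232.7719741499114 [[0.396, 0.008, 1.817], [0.111, -0.021, -0.994]]
{'clock': 0.1, 'qpos': [1.205, 0.522, -0.036, 1.6, 0.021, 1.021, -0.113], 'qd': [-0.001, -0.003, -0.0, -0.003, 0.002, 0.001, 0.001], 'joint_efforts': [0.005, -92.849, 1.985, -37.054, 0.018, 0.005, -0.0], 'position': [0.182, -0.598, 0.245], 'tool_rot': [-3.141, 0.0, 0.296], 'force': [-1.151, -0.596, 0.133], 'moment': [0.031, -0.027, 0.055], 'finger_force': 0.0, 'grip_width': 0.085} 0.014
```

View pics/scene0.png

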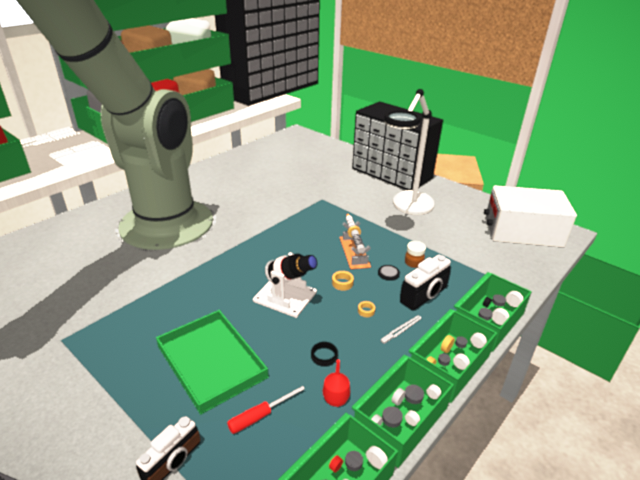

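View pics/top0.png

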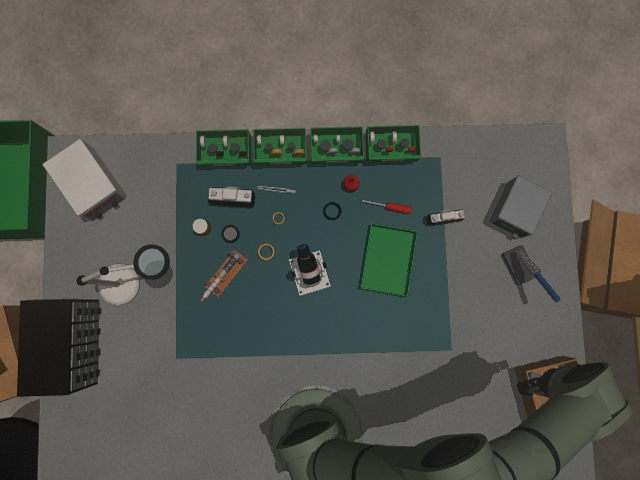

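Top view: small spacer candidate (279,218), large look-alike (266,252), focus ring (332,211), lens cap look-alike (230,233), tray (388,261), holder and barrel (308,265), gauge (222,278), magnifier lens (152,262). In the scene view the small spacer is at (367,309), the large at (343,281), the focus ring at (324,354) and the cap at (389,272). A close crop to check the choice.

```bash
python3 - <<'E'
from h import *
t=cv2.imread("pics/top0.png"); s=cv2.imread("pics/scene0.png")
cv2.imwrite("pics/tc.png",cv2.resize(t[190:310,185:345],None,fx=5,fy=5,interpolation=cv2.INTER_CUBIC))
cv2.imwrite("pics/sc.png",cv2.resize(s[205:325,240:400],None,fx=5,fy=5,interpolation=cv2.INTER_CUBIC))
def comps(img,mask,roi,amin=30):
    x0,y0,x1,y1=roi; m=np.zeros(mask.shape,np.uint8); m[y0:y1,x0:x1]=mask[y0:y1,x0:x1]
    for c in cv2.findContours(m,cv2.RETR_EXTERNAL,cv2.CHAIN_APPROX_NONE)[0]:
        if cv2.contourArea(c)>amin: yield c
for n,img in(("top",t),("scene",s)):
    h=cv2.cvtColor(img,cv2.COLOR_BGR2HSV)
    br=cv2.inRange(h,(12,110,90),(32,255,255))
    roi=(180,170,345,300) if n=="top" else (320,260,400,330)
    for c in comps(img,br,roi,20):
        x,y,w,hh=cv2.boundingRect(c); u,v=x+(w-1)/2,y+(hh-1)/2
        P=onz(n,u,v,.008); a=onz(n,x,v,.008);b=onz(n,x+w,v,.008); print(n,"brass",u,v,w,hh,P.round(3)[:2],"width",round(np.linalg.norm(a-b),3))
    dk=cv2.inRange(h,(0,0,0),(179,255,45))
    roi=(318,198,347,226) if n=="top" else (305,338,345,368)
    for c in comps(img,dk,roi,20):
        x,y,w,hh=cv2.boundingRect(c); u,v=x+(w-1)/2,y+(hh-1)/2
        a=onz(n,x,v,.009);b=onz(n,x+w,v,.009); print(n,"dark",u,v,w,hh,onz(n,u,v,.009).round(3)[:2],round(np.linalg.norm(a-b),3))
    g=cv2.inRange(h,(50,150,60),(75,255,255))
    roi=(355,215,420,305) if n=="top" else (140,300,275,420)
    for c in comps(img,g,roi,800):
        b=cv2.boxPoints(cv2.minAreaRect(c)); ap=cv2.approxPolyDP(c,6,True)[:,0]
        print(n,"tray",ap.tolist(),[onz(n,*p,.03).round(3)[:2].tolist() for p in ap])
E
```

```text
top brass 229.5 273.0 34 47 [0.501 0.258] width 0.107
top brass 266.0 251.5 17 16 [0.565 0.141] width 0.054
top brass 278.5 218.0 12 13 [0.672 0.1  ] width 0.038
top dark 332.0 210.5 19 18 [ 0.691 -0.072] 0.061
scene brass 366.0 308.5 17 16 [0.67  0.103] width 0.04
scene brass 342.5 280.0 22 19 [0.562 0.147] width 0.056
scene brass 359.0 264.0 23 9 [0.551 0.229] width 0.061
scene dark 324.0 353.5 25 24 [ 0.691 -0.071] 0.053
scene tray [[219, 310], [156, 338], [200, 413], [267, 377]] [[0.443, -0.15], [0.414, -0.296], [0.633, -0.346], [0.662, -0.207]]
```

View pics/tc.png

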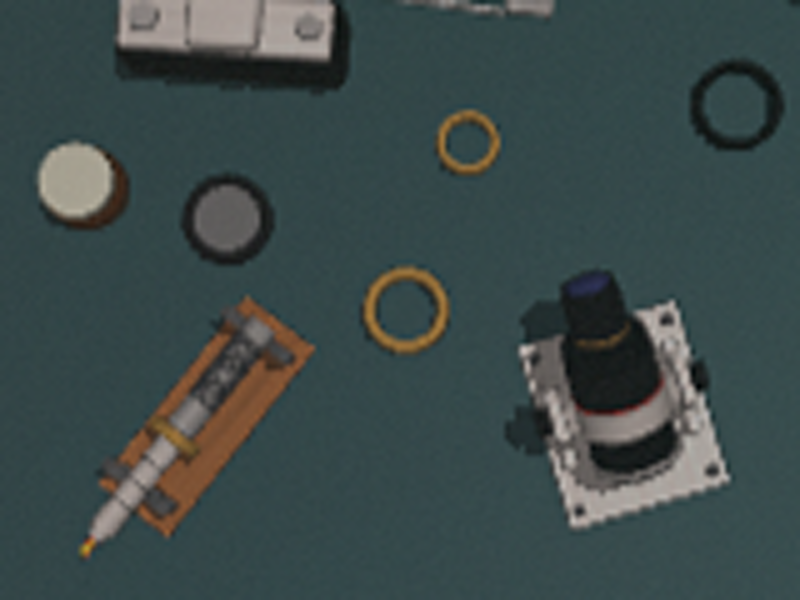

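View pics/sc.png

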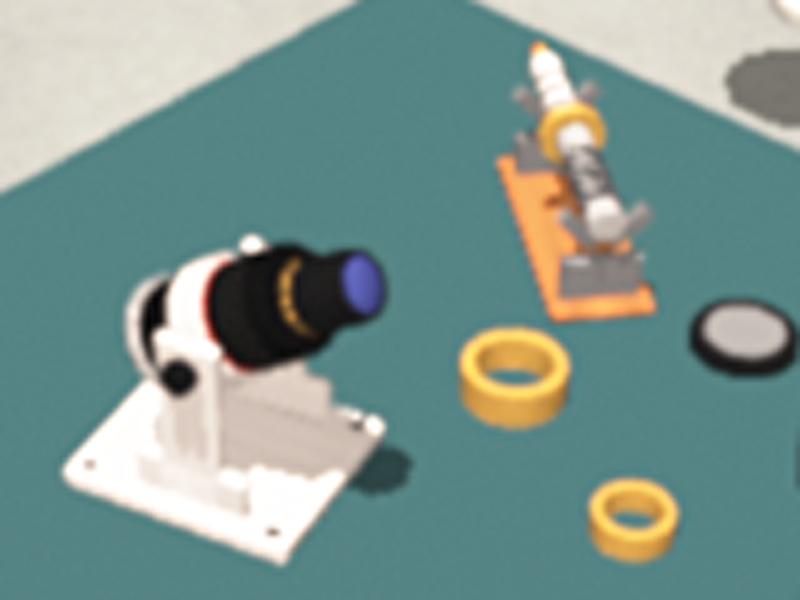

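The crops confirm the choices: small brass spacer at top (278.5,218), about 39 mm wide (the large one is 54 mm), hollow black focus ring at (332,210.5), and the grey-topped cap to leave alone. From the same crops I measure the gauge, barrel, tray and magnifier.

```bash
python3 - <<'E'
from h import *
T=lambda x,y:(185+x/5,190+y/5); S=lambda x,y:(240+x/5,205+y/5)
r=lambda a:np.round(a,4).tolist()
for k,a,b,z in(("tip",(538,46),(84,552),.055),("collar",(572,130),(174,438),.055),("tail",(606,217),(262,325),.055),("glass",(364,283),(588,286),.1356)):
    print(k,*map(r,tri(S(*a),T(*b))),"scene@z",r(onz("scene",*S(*a),z)),"top@z",r(onz("top",*T(*b),z)))
pl=[onz("top",*T(*p),.01) for p in((520,348),(672,302),(727,480),(577,527))]
pl2=[onz("scene",*S(*p),.01) for p in((65,472),(283,562),(383,428))]
print("plate top",[r(p) for p in pl],"scene",[r(p) for p in pl2])
c=sum(pl)/4; f=(pl[0]+pl[1]-pl[2]-pl[3])/2; print("centre",r(c),"front dir deg",np.degrees(np.arctan2(f[1],f[0])),np.linalg.norm(f))
tr=[onz("top",*p,.03) for p in((369,225),(415,232),(407,297),(360,290))]; print("tray top",[r(p) for p in tr],r(sum(tr)/4))
print("lens",tri((404,119),(152,262)),r(onz("scene",404,119,.35)),r(onz("top",152,262,.35)))
E
```

```text
tip [0.4182, 0.3375, 0.0587] 0.0043 scene@z [0.4158, 0.3441, 0.055] top@z [0.4167, 0.3367, 0.055]
collar [0.4863, 0.2824, 0.0579] 0.005 scene@z [0.4853, 0.2881, 0.055] top@z [0.4846, 0.2812, 0.055]
tail [0.5534, 0.2268, 0.0611] 0.0035 scene@z [0.5495, 0.2353, 0.055] top@z [0.5526, 0.2264, 0.055]
glass [0.565, 0.0256, 0.1343] 0.0051 scene@z [0.5677, 0.0264, 0.1356] top@z [0.563, 0.0238, 0.1356]
plate top [[0.5373, 0.0691, 0.01], [0.5638, -0.028, 0.01], [0.4503, -0.0592, 0.01], [0.4237, 0.036, 0.01]] scene [[0.4538, -0.0591, 0.01], [0.5731, -0.0321, 0.01], [0.5432, 0.0697, 0.01]]
centre [0.4938, 0.0045, 0.01] front dir deg 15.801395644228027 0.11804487935707798
tray top [[0.6379, -0.1866, 0.03], [0.6115, -0.331, 0.03], [0.4086, -0.2956, 0.03], [0.4346, -0.1502, 0.03]] [0.5232, -0.2409, 0.03]
lens (array([0.51817439, 0.41147184, 0.34857209]), np.float64(0.00838033281057914)) [0.5222, 0.4127, 0.35] [0.5147, 0.4084, 0.35]
```

>>> move_arm(
  moves=[
    [509, 527, -125, 0],
    [509, 527, -125, 0],
    [509, 527, -125, 0],
    [509, 527, -125, 0],
    [509, 527, -125, 0],
    [509, 527, -125, 0],
    [509, 527, -125, 0],
    [509, 527, -125, 0],
    [509, 527, -125, 0],
    [509, 527, -125, 0],
    [509, 527, -125, 0],
    [509, 527, -125, 0],
  ],
  gripper=1,
  newtons=30,
)

```text
clock: 1.6
position: [0.6922, -0.0688, 0.1195]
tool_rot: [-3.141, 0.001, 0.296]
force: [0.2, -0.6, -0.7]
grip_width: 0.0857
finger_force: 0.0
```

>>> move_arm(
  moves=[
    [-1, -3, -60, 0],
    [-1, -3, -95, 0],
    [-1, -3, -102, 0],
    [-1, -3, -102, 0],
  ],
)

```text
clock: 2.1
position: [0.6905, -0.0739, 0.019]
tool_rot: [3.142, -0.0, 0.296]
force: [0.8, 1.3, 0.0]
grip_width: 0.0851
finger_force: 0.0
```

>>> move_arm(
  moves=[
    [0, 0, 0, 0],
    [0, 0, 0, 0],
    [0, 0, 0, 0],
    [0, 0, 0, 0],
    [0, 0, 0, 0],
    [0, 0, 0, 0],
  ],
  gripper=0.4,
)

```text
clock: 2.85
position: [0.6911, -0.0741, 0.02]
tool_rot: [3.141, -0.002, 0.296]
force: [-1.4, -0.9, 8.1]
grip_width: 0.0547
finger_force: 29.8
```

>>> move_arm(
  moves=[
    [0, 0, 60, 0],
    [-228, -157, 70, 0],
    [-228, -157, 70, 0],
    [-228, -157, 70, 0],
    [-228, -157, 70, 0],
    [-228, -157, 70, 0],
    [-228, -157, 70, 0],
    [-228, -157, 25, 0],
    [-228, -157, 7, 0],
    [-228, -157, 5, 0],
    [-228, -157, 5, 0],
  ],
)

```text
clock: 4.22
position: [0.4627, -0.2304, 0.0234]
tool_rot: [-3.141, 0.0, 0.297]
force: [-0.4, 0.2, -0.8]
grip_width: 0.0551
finger_force: 36.1
```

>>> move_arm(
  moves=[
    [0, 0, 0, 0],
    [0, 0, 0, 0],
    [0, 0, 40, 0],
    [0, 0, 80, 0],
  ],
  gripper=0.85,
)

```text
clock: 4.72
position: [0.462, -0.2307, 0.1043]
tool_rot: [-3.141, 0.001, 0.296]
force: [0.9, 0.6, 1.0]
grip_width: 0.0728
finger_force: 0.0
```

>>> move_arm(
  moves=[
    [60, 0, 10, 0],
    [209, 130, 10, 0],
    [209, 130, 10, 0],
    [209, 130, 10, 0],
    [209, 332, 10, 0],
    [209, 332, 10, 0],
    [209, 332, 10, 0],
    [209, 332, 0, 0],
    [209, 332, -45, 0],
    [209, 332, -80, 0],
    [209, 332, -85, 0],
    [209, 332, -85, 0],
  ],
)

```text
clock: 6.22
position: [0.6716, 0.1008, 0.0191]
tool_rot: [3.141, -0.0, 0.295]
force: [0.2, -0.5, -0.0]
grip_width: 0.0728
finger_force: 0.0
```

>>> move_arm(
  moves=[
    [0, 0, 0, 0],
    [0, 0, 0, 0],
    [0, 0, 0, 0],
    [0, 0, 0, 0],
    [0, 0, 0, 0],
    [0, 0, 0, 0],
  ],
  gripper=0.2,
)

```text
clock: 6.98
position: [0.6719, 0.1012, 0.0195]
tool_rot: [3.141, -0.002, 0.296]
force: [-0.2, -0.6, 7.0]
grip_width: 0.0376
finger_force: 31.8
```

>>> move_arm(
  moves=[
    [0, 0, 60, 0],
    [-13, -120, 70, 0],
    [-13, -120, 70, 0],
    [-73, -357, 70, 0],
    [-73, -357, 70, 0],
    [-73, -357, 70, 0],
    [-73, -357, 70, 0],
    [-73, -357, 70, 0],
    [-73, -357, 25, 0],
    [-73, -357, 7, 0],
    [-73, -357, 5, 0],
    [-73, -357, 5, 0],
  ],
)

```text
clock: 8.48
position: [0.5985, -0.2553, 0.0236]
tool_rot: [-3.141, -0.0, 0.296]
force: [-0.4, -0.1, -1.1]
grip_width: 0.038
finger_force: 32.4
```

>>> move_arm(
  moves=[
    [0, 0, 0, 0],
    [0, 0, 0, 0],
    [0, 0, 40, 0],
    [0, 0, 95, 0],
  ],
  gripper=0.7,
)

```text
clock: 8.98
position: [0.5975, -0.2555, 0.1185]
tool_rot: [-3.14, 0.002, 0.296]
force: [1.3, -0.3, 0.4]
grip_width: 0.0595
finger_force: 0.0
```

```bash
python3 - <<'E'
from h import *
cv2.imwrite("pics/s1.png",cv2.resize(grab_frame("scene")[280:430,130:330],None,fx=4,fy=4,interpolation=cv2.INTER_CUBIC))
E
```

```text
(no output)
```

View pics/s1.png

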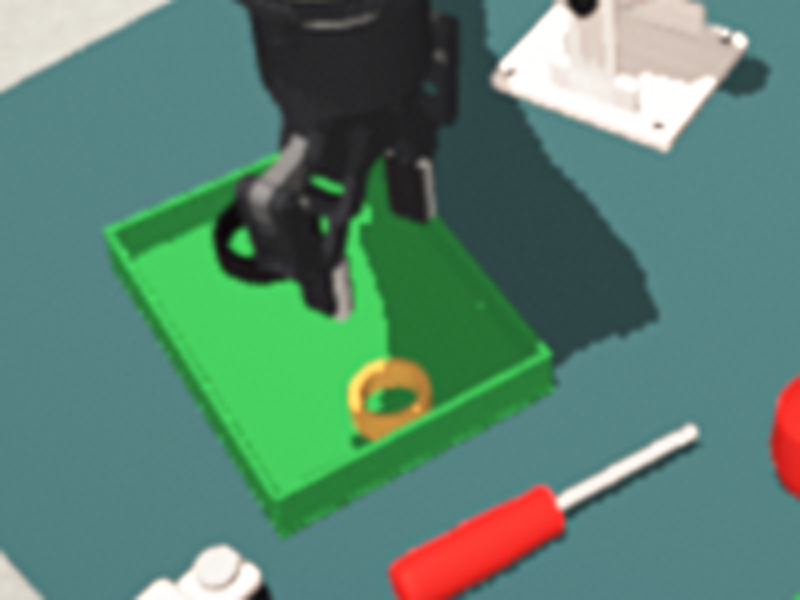

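The scene crop shows both rings flat inside the tray: black ring at about (193,341) and spacer at about (227,380) in the full image. Next, the lens head.

>>> move_arm(
  moves=[
    [0, 50, 60, 0],
    [-20, 100, 102, -0.02],
    [-41, 277, 102, -0.02],
    [-41, 277, 102, -0.02],
    [-41, 277, 102, -0.02],
    [-41, 277, 102, -0.02],
    [-41, 277, 102, -0.02],
    [-41, 278, 60, -0.02],
    [-41, 278, 25, -0.02],
    [-41, 278, 8, -0.02],
    [-41, 278, 8, -0.02],
  ],
)

```text
clock: 10.4
position: [0.557, 0.0212, 0.1258]
tool_rot: [-3.142, 0.001, 0.275]
force: [-0.3, -0.4, 1.0]
grip_width: 0.0597
finger_force: 0.0
```

```bash
python3 - <<'E'
from h import *
a=cv2.resize(grab_frame("scene")[200:320,250:370],None,fx=5,fy=5,interpolation=cv2.INTER_CUBIC)
cv2.imwrite("pics/s2.png",a); print(monitor.observe()["force"])
E
```

```text
[ 1.0320555  -0.05887565  0.61514311]
```

View pics/s2.png

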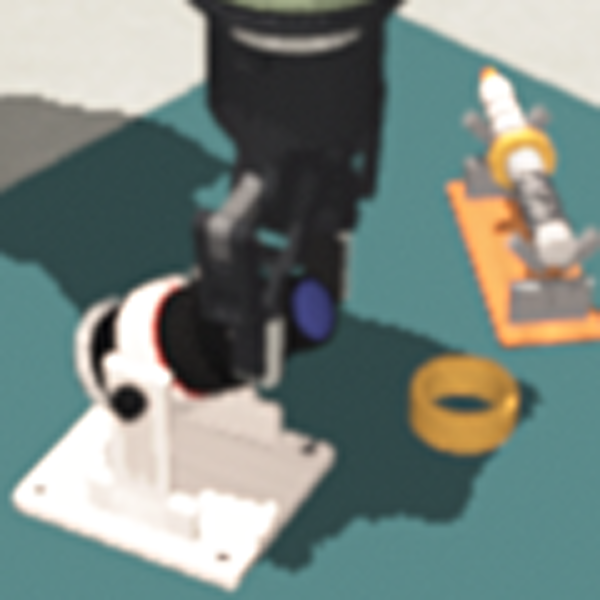

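The fingers straddle the head, just ahead of the barrel rim, with the glass between the pads at about (312,261). Close on it.

>>> move_arm(
  moves=[
    [0, 0, 0, 0],
    [0, 0, 0, 0],
    [0, 0, 0, 0],
    [0, 0, 0, 0],
    [0, 0, 0, 0],
  ],
  gripper=0.15,
  newtons=30,
)

```text
clock: 11.08
position: [0.558, 0.0229, 0.1275]
tool_rot: [-3.141, -0.002, 0.276]
force: [-0.6, 4.7, 8.2]
grip_width: 0.0333
finger_force: 29.6
```

>>> move_arm(
  moves=[
    [8, 2, 6, 0],
    [16, 4, 11, 0],
    [24, 7, 17, 0],
    [32, 9, 23, 0],
    [40, 11, 29, 0],
    [40, 11, 29, 0],
  ],
)

```text
clock: 11.82
position: [0.5979, 0.0333, 0.1556]
tool_rot: [3.142, -0.001, 0.276]
force: [-0.6, -0.6, -0.9]
grip_width: 0.0334
finger_force: 29.6
```

>>> move_arm(
  moves=[
    [10, -50, 10, 0],
    [10, -110, 10, 0],
    [-41, -271, 0, 0],
    [-41, -271, 0, 0],
    [-41, -271, 0, 0],
    [-41, -271, -20, 0],
    [-41, -271, -60, 0],
    [-41, -271, -95, 0],
    [-41, -271, -110, 0],
    [-41, -271, -110, 0],
  ],
  newtons=20,
)

```text
clock: 13.08
position: [0.5558, -0.2377, 0.0449]
tool_rot: [-3.141, 0.001, 0.276]
force: [0.8, 0.2, -0.4]
grip_width: 0.0331
finger_force: 29.6
```

>>> move_arm(
  moves=[
    [0, 0, -5, 0],
    [0, 0, -9, 0],
    [0, 0, -13, 0],
    [0, 0, -16, 0],
    [0, 0, -16, 0],
  ],
  gripper=0.15,
  newtons=20,
)

```text
clock: 13.7
position: [0.5571, -0.2379, 0.0299]
tool_rot: [3.141, -0.002, 0.276]
force: [2.3, 1.2, 4.4]
grip_width: 0.0333
finger_force: 24.6
```

>>> move_arm(
  moves=[
    [0, 0, -3, 0],
    [0, 0, -5, 0],
    [0, 0, -5, 0],
  ],
)

```text
clock: 14.08
position: [0.5573, -0.2379, 0.025]
tool_rot: [3.141, -0.002, 0.276]
force: [3.1, 1.6, 5.7]
grip_width: 0.0331
finger_force: 24.9
```

>>> move_arm(
  moves=[
    [0, 0, 0, 0],
    [0, 0, 0, 0],
    [0, 0, 30, 0],
    [0, 0, 90, 0],
    [0, 0, 130, 0],
    [0, 150, 130, 0],
    [0, 150, 130, 0],
    [0, 150, 130, 0],
  ],
  gripper=0.75,
)

```text
clock: 15.08
position: [0.556, -0.0841, 0.1545]
tool_rot: [-3.141, -0.0, 0.279]
force: [0.3, -0.3, 0.0]
grip_width: 0.064
finger_force: 0.0
```

```bash
python3 - <<'E'
from h import *
s=grab_frame("scene");t=grab_frame("top")
a=cv2.resize(s[290:420,140:280],(560,520),interpolation=cv2.INTER_CUBIC);b=cv2.resize(t[215:305,350:425],(240,288))
a[:288,320:]=b
cv2.imwrite("pics/s3.png",a)
E
```

```text
(no output)
```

View pics/s3.png

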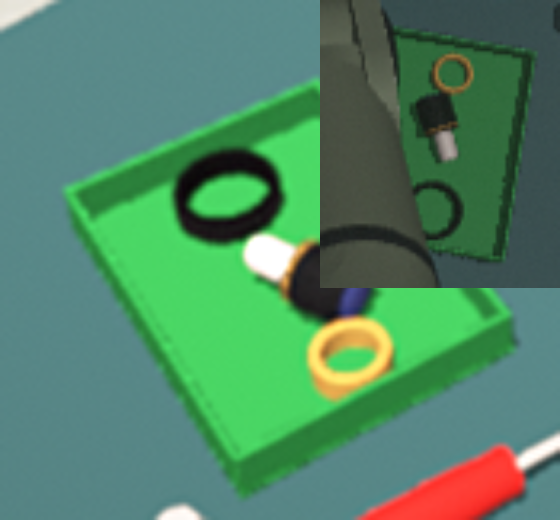

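All three lie clear inside the tray: ring upper left, lens in the middle, spacer near the far wall. Now to the gauge.

>>> move_arm(
  moves=[
    [0, 0, 60, -0.15],
    [0, 20, 80, -0.3],
    [-41, 344, 80, -0.957],
    [-41, 344, 80, -0.957],
    [-41, 344, 80, -0.957],
    [-41, 344, 80, -0.957],
    [-41, 344, 80, -0.957],
    [-41, 344, 80, -0.957],
    [-41, 344, 0, -0.957],
    [-41, 344, 0, -0.957],
  ],
  gripper=0.75,
)

```text
clock: 16.42
position: [0.5141, 0.2574, 0.1521]
tool_rot: [3.14, 0.0, -0.679]
force: [0.4, 0.3, -0.8]
grip_width: 0.0641
finger_force: 0.0
```

>>> move_arm(
  moves=[
    [0, 3, -50, 0],
    [0, 3, -85, 0],
    [0, 3, -102, 0],
    [0, 3, -102, 0],
  ],
)

```text
clock: 16.92
position: [0.5154, 0.2584, 0.052]
tool_rot: [3.141, 0.0, -0.682]
force: [1.2, 0.3, 0.6]
grip_width: 0.0639
finger_force: 0.0
```

>>> move_arm(
  moves=[
    [0, 0, 0, 0],
    [0, 0, 0, 0],
    [0, 0, 0, 0],
    [0, 0, 0, 0],
    [0, 0, 0, 0],
    [0, 0, 0, 0],
  ],
  gripper=0.0,
  newtons=30,
)

```text
clock: 17.68
position: [0.5155, 0.2593, 0.0532]
tool_rot: [-3.14, -0.0, -0.681]
force: [-2.4, -1.4, 9.8]
grip_width: 0.0189
finger_force: 29.0
```

>>> move_arm(
  moves=[
    [0, 0, 30, 0],
    [0, 0, 80, 0],
    [97, 76, 200, 0],
    [97, 76, 200, 0],
    [97, 76, 200, 0],
    [97, 76, 250, 0],
    [97, 76, 250, 0],
    [97, 76, 250, 0],
  ],
)

```text
clock: 18.68
position: [0.6117, 0.3352, 0.3018]
tool_rot: [3.141, 0.001, -0.681]
force: [-0.9, 0.1, -1.5]
grip_width: 0.0191
finger_force: 30.0
```

```bash
python3 - <<'E'
from h import *
s=grab_frame("scene");t=grab_frame("top"); p=monitor.observe()["position"]; print(p)
a=cv2.resize(s[70:210,330:470],(560,560),interpolation=cv2.INTER_CUBIC)
b=cv2.resize(t[220:300,130:190],(240,320),interpolation=cv2.INTER_CUBIC)
o=np.zeros((560,800,3),np.uint8); o[:,:560]=a; o[:320,560:]=b
cv2.imwrite("pics/m.png",o)
E
```

```text
[0.61153211 0.33504898 0.30121151]
```

View pics/m.png

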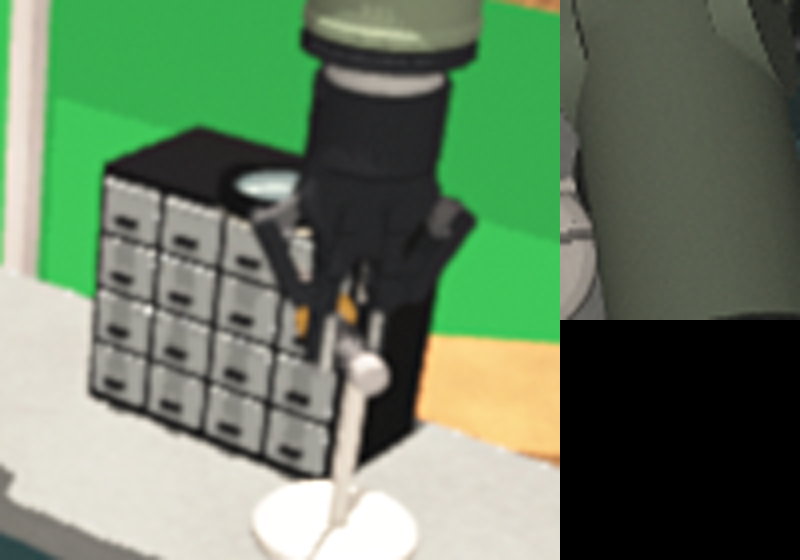

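>>> move_arm(
  moves=[
    [0, 0, 15, 0],
    [0, 0, 25, 0],
    [0, 0, 32, 0],
    [0, 0, 38, 0],
    [0, 0, 44, 0],
    [0, 0, 44, 0],
  ],
  newtons=25,
)

```text
clock: 19.52
position: [0.6121, 0.3352, 0.3465]
tool_rot: [-3.141, 0.0, -0.681]
force: [0.8, 0.8, -3.9]
grip_width: 0.0191
finger_force: 29.8
```

>>> move_arm(
  moves=[
    [0, 0, 9, 0],
    [0, 0, 18, 0],
    [0, 0, 27, 0],
    [0, 0, 35, 0],
    [0, 0, 35, 0],
    [0, 0, 35, 0],
  ],
)

```text
clock: 20.27
position: [0.6122, 0.3351, 0.3812]
tool_rot: [-3.141, -0.0, -0.681]
force: [0.5, -0.5, -2.9]
grip_width: 0.0189
finger_force: 31.4
```

```bash
python3 - <<'E'
from h import *
s=grab_frame("scene"); print(monitor.observe()["force"],monitor.observe()["position"])
a=cv2.resize(s[60:210,310:460],(750,600)[::1] if 0 else (600,600),interpolation=cv2.INTER_CUBIC)
cv2.imwrite("pics/m2.png",a)
for k in (-48,0,43,118,132):
    for th in(0,35):
        g=np.array([-.777,.629,0])*np.cos(np.radians(th))-np.array([0,0,np.sin(np.radians(th))])
        X=np.array([.612,.3355,.3835])+k/1000*g; print(k,th,((proj("scene",X)-[310,60])*4).round())
E
```

```text
[ 0.78565414 -0.51978193 -2.52867346] [0.61215519 0.3351442  0.38117291]
-48 0 [469. 286.]
-48 35 [471. 232.]
0 0 [440. 254.]
0 35 [440. 254.]
43 0 [416. 227.]
43 35 [415. 272.]
118 0 [377. 184.]
118 35 [375. 301.]
132 0 [371. 177.]
132 35 [368. 306.]
```

View pics/m2.png

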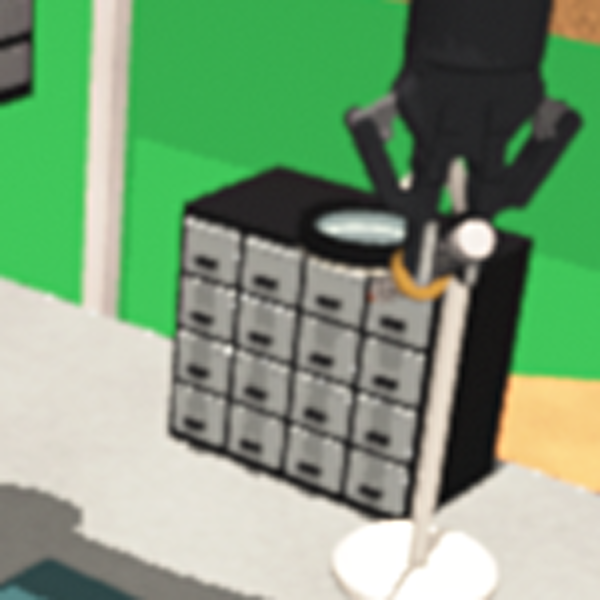

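The gauge has tipped nose-down under the ring. Tail at about (428,119), pin tip at about (403,134), which makes roughly 32 degrees. A little more.

>>> move_arm(
  moves=[
    [0, 0, 5, 0],
    [0, 0, 8, 0],
    [0, 0, 8, 0],
    [0, 0, -30, 0],
    [50, -40, -30, 0],
    [88, -71, -30, 0],
    [88, -71, -30, 0],
    [88, -71, -30, 0],
  ],
)

```text
clock: 21.32
position: [0.7001, 0.2643, 0.3512]
tool_rot: [-3.141, 0.0, -0.681]
force: [-0.2, 0.9, -2.3]
grip_width: 0.019
finger_force: 31.8
```

>>> move_arm(
  moves=[
    [-36, -211, 0, 0.957],
    [-36, -211, 0, 0.957],
    [-36, -211, 0, 0.957],
    [-36, -211, -30, 0.957],
    [-36, -211, -60, 0.957],
    [-36, -211, -100, 0.957],
    [-36, -211, -145, 0.957],
    [-36, -211, -145, 0.957],
    [-36, -211, -145, 0.957],
  ],
)

```text
clock: 22.45
position: [0.6648, 0.0538, 0.2083]
tool_rot: [3.141, -0.002, 0.277]
force: [0.4, 0.3, -1.7]
grip_width: 0.0188
finger_force: 31.8
```

```bash
cat > g.py <<'E'
from h import *
def colour(n,X,lo,hi,r=14):
    img=grab_frame(n) if n not in F else F[n]; F[n]=img
    u,v=proj(n,X).round().astype(int); h=cv2.cvtColor(img,cv2.COLOR_BGR2HSV)
    m=np.zeros(h.shape[:2],np.uint8); m[v-r:v+r,u-r:u+r]=cv2.inRange(h,lo,hi)[v-r:v+r,u-r:u+r]
    ys,xs=np.nonzero(m); return (u,v),len(xs),(np.array([xs.mean(),ys.mean()]) if len(xs) else None),(xs.min(),xs.max(),ys.min(),ys.max()) if len(xs) else None
F={}
E
python3 - <<'E'
from g import *
s=monitor.observe(); p=s["position"]; print(p.round(4) if hasattr(p,'round') else p, s["tool_rot"],s["force"])
o=np.array(p)+[0,0,.0018]; y=s["tool_rot"][2]; g=-np.array([np.cos(y),np.sin(y),0])*np.cos(.611)-np.array([0,0,np.sin(.611)])
for n in("scene","top"):
    print(n,"collar",colour(n,o+.039*g,(12,110,80),(32,255,255)),"pin",colour(n,o+.126*g,(15,120,100),(35,255,255),10))
    for k in(-48,39,118,130): print(k,proj(n,o+k/1000*g).round(1))
E
```

```text
[0.6648 0.0538 0.2083] [ 3.14133181e+00 -1.99095505e-03  2.76585532e-01] [ 0.3799708   0.29166469 -1.74504132]
scene collar ((np.int64(342), np.int64(251)), 160, array([343.33125, 250.5125 ]), (np.int64(337), np.int64(350), np.int64(237), np.int64(264))) pin ((np.int64(312), np.int64(261)), 7, array([313.        , 260.71428571]), (np.int64(312), np.int64(314), np.int64(260), np.int64(262)))
-48 [376.  240.5]
39 [342.2 251. ]
118 [314.5 259.7]
130 [310.5 261. ]
top collar ((np.int64(294), np.int64(221)), 0, None, None) pin ((np.int64(302), np.int64(246)), 0, None, None)
-48 [286.3 194.5]
39 [294.3 221.1]
118 [301.3 244. ]
130 [302.3 247.4]
```

>>> move_arm(
  moves=[
    [-8, -2, -7, 0],
    [-16, -4.5, -12.5, 0],
    [-23, -6.5, -18, 0],
    [-29, -8.3, -22.3, 0],
    [-35, -10, -26.6, 0],
    [-35, -10, -26.6, 0],
  ],
)

```text
clock: 23.3
position: [0.6287, 0.043, 0.1794]
tool_rot: [-3.141, 0.001, 0.276]
force: [0.6, -0.1, -2.0]
grip_width: 0.0189
finger_force: 31.8
```

>>> move_arm(
  moves=[
    [-4, -1.1, -2.9, 0],
    [-8, -2.2, -5.7, 0],
    [-12, -3.4, -8.6, 0],
    [-15.8, -4.5, -11.5, 0],
    [-15.8, -4.5, -11.5, 0],
  ],
)

```text
clock: 23.92
position: [0.6127, 0.0386, 0.1679]
tool_rot: [-3.141, 0.001, 0.276]
force: [-2.7, 0.8, -1.0]
grip_width: 0.0188
finger_force: 31.8
```

>>> move_arm(
  moves=[
    [-5, -1.4, -3, 0],
    [-10, -2.8, -6.6, 0],
    [-15, -4.2, -10.3, 0],
    [-20, -5.6, -14, 0],
    [-24, -6.8, -16.8, 0],
    [-24, -6.8, -16.8, 0],
  ],
)

```text
clock: 24.68
position: [0.5886, 0.0317, 0.151]
tool_rot: [-3.141, 0.001, 0.276]
force: [-4.0, 1.6, -0.2]
grip_width: 0.0188
finger_force: 31.9
```

>>> move_arm(
  moves=[
    [-4, -1.2, -2.7, 0],
    [-8, -2.3, -5.5, 0],
    [-11, -3.1, -7.5, 0],
    [-12.9, -3.7, -8.8, 0],
    [-12.9, -3.7, -8.8, 0],
  ],
)

```text
clock: 25.3
position: [0.5761, 0.0282, 0.1425]
tool_rot: [-3.141, 0.001, 0.276]
force: [-3.1, 3.6, 0.5]
grip_width: 0.0191
finger_force: 32.1
```

>>> move_arm(
  moves=[
    [-1.7, 0.1, -1.1, 0],
    [-3.2, -0.2, -2.3, 0],
    [-3.2, -0.2, -2.3, 0],
  ],
)

```text
clock: 25.68
position: [0.573, 0.0277, 0.1402]
tool_rot: [3.141, 0.0, 0.276]
force: [-2.3, 1.6, 1.5]
grip_width: 0.019
finger_force: 32.0
```

>>> move_arm(
  moves=[
    [-0.8, -0.2, -0.6, 0],
    [-1.6, -0.4, -1.2, 0],
    [-1.6, -0.4, -1.2, 0],
  ],
)

```text
clock: 26.05
position: [0.5717, 0.0276, 0.1391]
tool_rot: [3.142, -0.0, 0.276]
force: [-0.5, 2.1, 2.6]
grip_width: 0.0191
finger_force: 32.1
```

>>> move_arm(
  moves=[
    [-0.8, -0.2, -0.6, 0],
    [-1.6, -0.4, -1.2, 0],
    [-1.6, -0.4, -1.2, 0],
  ],
)

```text
clock: 26.42
position: [0.57, 0.0271, 0.1379]
tool_rot: [-3.142, 0.0, 0.276]
force: [0.3, 2.5, 3.9]
grip_width: 0.0191
finger_force: 32.2
```

>>> move_arm(
  moves=[
    [-0.8, -0.2, -0.6, 0],
    [-1.6, -0.4, -1.2, 0],
    [-1.6, -0.4, -1.2, 0],
  ],
)

```text
clock: 26.8
position: [0.5683, 0.0267, 0.1366]
tool_rot: [-3.142, 0.0, 0.276]
force: [-0.1, 3.1, 3.6]
grip_width: 0.0189
finger_force: 32.2
```

>>> move_arm(
  moves=[
    [-0.8, -0.2, -0.6, 0],
    [-1.6, -0.4, -1.2, 0],
    [-1.6, -0.4, -1.2, 0],
  ],
)

```text
clock: 27.18
position: [0.5674, 0.0265, 0.1359]
tool_rot: [3.141, -0.001, 0.276]
force: [2.2, 3.7, 7.8]
grip_width: 0.0188
finger_force: 32.6
```

>>> move_arm(
  moves=[
    [-0.8, -0.2, -0.6, 0],
    [-1.6, -0.4, -1.2, 0],
    [-1.6, -0.4, -1.2, 0],
  ],
)

```text
clock: 27.55
position: [0.5674, 0.0263, 0.1356]
tool_rot: [3.141, -0.005, 0.276]
force: [6.6, 5.8, 17.9]
grip_width: 0.0186
finger_force: 33.5
```

```bash
python3 - <<'E'
from h import *
s=grab_frame("scene"); o=monitor.observe(); print(o["position"],o["force"])
cv2.imwrite("pics/in.png",cv2.resize(s[200:300,260:360],(600,600),interpolation=cv2.INTER_CUBIC))
E
```

```text
[0.56744362 0.02634681 0.13566257] [ 7.47034749  4.91888105 18.34769125]
```

View pics/in.png

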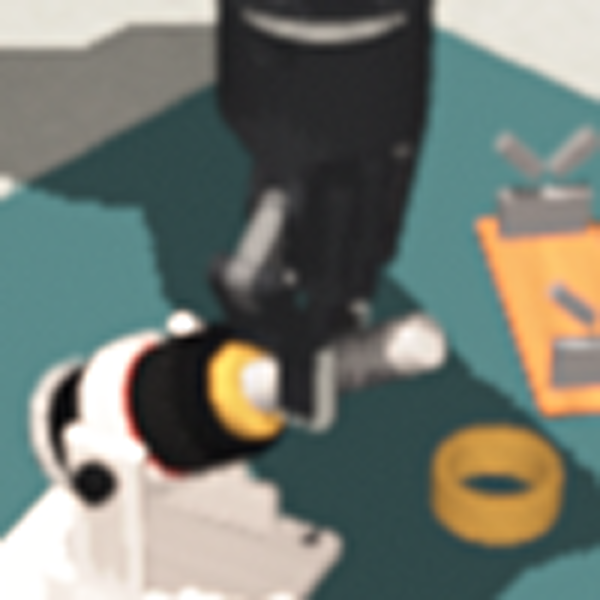

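The collar sits flush on the mouth (brass ring tight against the rim at about (301,264)). Draw out along the axis.

>>> move_arm(
  moves=[
    [0, 0, 0, 0],
    [0, 0.2, 0, 0],
    [4, 1.6, 3, 0],
    [12, 4, 8.8, 0],
    [21, 6.6, 15.3, 0],
    [30, 9, 21.8, 0],
    [39, 11.5, 28.4, 0],
    [48, 14, 35, 0],
    [57, 16.6, 41.5, 0],
    [66, 19, 48, 0],
    [75, 21.7, 54.6, 0],
    [84, 24.2, 61.2, 0],
  ],
)

```text
clock: 29.1
position: [0.6498, 0.0504, 0.1959]
tool_rot: [-3.142, 0.0, 0.276]
force: [-0.4, -0.4, -1.8]
grip_width: 0.019
finger_force: 31.8
```

>>> move_arm(
  moves=[
    [16, 4.5, 11.5, 0],
    [32, 9, 23, 0],
    [40, 11, 29, 0],
    [40, 11, 29, 0],
  ],
)

```text
clock: 29.6
position: [0.6895, 0.0611, 0.2245]
tool_rot: [3.141, -0.0, 0.276]
force: [0.0, -0.8, -1.5]
grip_width: 0.019
finger_force: 31.8
```

>>> move_arm(
  moves=[
    [0, 0, 45, -0.15],
    [-60, 80, 45, -0.35],
    [-120, 140, 45, -0.55],
    [-174, 198, 45, -0.957],
    [-174, 198, 45, -0.957],
    [-174, 198, 45, -0.957],
    [-174, 198, 45, -0.957],
    [-174, 198, 0, -0.957],
    [-174, 198, -50, -0.957],
    [-174, 198, -85, -0.957],
    [-174, 198, -85, -0.957],
    [-174, 198, -85, -0.957],
  ],
)

```text
clock: 31.1
position: [0.5163, 0.2583, 0.1409]
tool_rot: [-3.14, -0.001, -0.682]
force: [0.1, 0.5, -1.5]
grip_width: 0.0191
finger_force: 31.8
```

>>> move_arm(
  moves=[
    [-0.8, 1, -10, 0],
    [-0.8, 1, -20, 0],
    [-0.8, 1, -28, 0],
    [-0.8, 1, -35, 0],
    [-0.8, 1, -42, 0],
    [-0.8, 1, -48, 0],
    [-0.8, 1, -48, 0],
  ],
)

```text
clock: 31.98
position: [0.5142, 0.2602, 0.091]
tool_rot: [3.141, 0.0, -0.681]
force: [-0.8, 1.6, 0.3]
grip_width: 0.0187
finger_force: 30.6
```

>>> move_arm(
  moves=[
    [0, 0, -7, 0],
    [0, 0, -14, 0],
    [0, 0, -20, 0],
    [0, 0, -26, 0],
    [0, 0, -31, 0],
    [0, 0, -34, 0],
    [0, 0, -34, 0],
  ],
)

```text
clock: 32.85
position: [0.5145, 0.2601, 0.0573]
tool_rot: [3.141, 0.0, -0.681]
force: [1.5, -1.3, 1.9]
grip_width: 0.0188
finger_force: 29.5
```

>>> move_arm(
  moves=[
    [0, 0, -1.5, 0],
    [0, 0, -3, 0],
    [0, 0, -4, 0],
    [0, 0, -4, 0],
  ],
)

```text
clock: 33.35
position: [0.5146, 0.2601, 0.0541]
tool_rot: [-3.141, 0.0, -0.681]
force: [-2.0, -4.1, 17.0]
grip_width: 0.0188
finger_force: 30.9
```

>>> move_arm(
  moves=[
    [0, 0, 20, 0],
    [0, 0, 60, 0],
    [40, 30, 100, 0],
    [70, 55, 140, 0],
    [98, 75, 150, 0],
    [98, 75, 150, 0],
    [98, 75, 150, 0],
    [98, 75, 150, 0],
  ],
)

```text
clock: 34.35
position: [0.6118, 0.3347, 0.2035]
tool_rot: [3.141, 0.0, -0.682]
force: [0.2, 1.3, -1.3]
grip_width: 0.0189
finger_force: 29.3
```

```bash
python3 - <<'E'
from g import *
s=monitor.observe(); p=np.array(s["position"]); print(p.round(4),s["force"].round(1),s["finger_force"])
o=p+[0,0,.0018]; y=s["tool_rot"][2]; g=-np.array([np.cos(y),np.sin(y),0]); print("pred tip",o+.124*g)
for k,X,r in(("collar",o+.039*g,16),("pin",o+.121*g,10)):
    c=colour("scene",X,(12,100,70),(35,255,255),r); print(k,c)
for k in(-48,39,118,124): print(k,proj("scene",o+k/1000*g).round(1))
t=F["scene"]; h=cv2.cvtColor(t,cv2.COLOR_BGR2HSV); u,v=proj("scene",o+.12*g).astype(int)
print(u,v); print(h[v-6:v+7,u-8:u+9,0]); print(h[v-6:v+7,u-8:u+9,1])
E
```

```text
[0.6118 0.3347 0.2035] [ 0.2  1.3 -1.3] 29.319532960653305
pred tip [0.5154991  0.41285971 0.20529183]
collar ((np.int64(405), np.int64(185)), 44, array([407.20454545, 184.72727273]), (np.int64(399), np.int64(413), np.int64(181), np.int64(189)))
pin ((np.int64(396), np.int64(171)), 0, None, None)
-48 [416. 202.]
39 [405. 185.]
118 [396.1 171.2]
124 [395.5 170.2]
395 170
[[ 15  10  13  15  10   8   8   8  18  18  15  15  13  18  10 120 120]
 [ 21  12  15   0 120 150 150  15  12  15  15  17  18  20  20  30 120]
 [ 20  20   0  90 120 105 120  15  15  15  13  15  21  19  20  15 120]
 [ 24  10  30 120 120 110 120   0   6   9  15  17  20  24  19  23 135]
 [ 21  21  18 120 120 110 120   0  10  13  11  19  23  20  25   0 120]
 [ 26  26  21  15  90 120 120 120 150  10  15  20  23  21  23   0 120]
 [ 26  26  25  23 120 120 120 120 110 165   8  19  23  23  25  18 165]
 [ 26  26  26  25  30 120 120 105 105 150  11  13  13  18  19  24   0]
 [ 26  27  26  26  24   0 120 120 110   0  11  12  13  12  13  10   0]
 [ 26  23  26  26  26  20 120 120 120 120   9  12  12  12  12  15  30]
 [ 27  27  26  27
[... 199 characters left out ...]
20 17 16 13  7 11 11 11 13 13 15 14 15 12 12  6 12]
 [17 14 11  3  4  4  4 13 13 15 15 14 16 16 15  5  7]
 [19 11  5  5  5 11 10  8 16 14 17 15 16 17 17 15  7]
 [15 12 10 12 12 17 11  0 14 15 17 14 14 16 16 14 14]
 [14 17 15  5 13 17  6  0 10 16 16 15 13 15 14 10 17]
 [14 13 15  8  6 12 12  6  5 10 15 12 13 12 10  5  9]
 [15 13 12 11  5 13  6  6 17 10 15 19 15 15 13 16 13]
 [15 15 15 13  7  6  6 11 12  6 34 38 30 20 18 15  0]
 [15 17 15 14 13  0  6 11 17  9 36 37 37 33 25 13  0]
 [15 17 15 14 14 10 12 12  6  5 28 35 36 34 33 24  6]
 [16 16 14 15 16 12  5 13 18 12 17 34 38 34 33 29 13]
 [18 17 16 15 14 13 10  6 12 12  6 23 36 35 36 34 21]
 [15 18 15 16 16 15 12  4 12 12 18 13 35 36 36 34 22]]
```

>>> move_arm(
  moves=[
    [0, 0, 0, 0],
    [0, 0, 0, 0],
    [0, 0, 0, 0],
    [0, 0, 0, 0],
  ],
)

```text
clock: 34.9
position: [0.6125, 0.3351, 0.2035]
tool_rot: [3.142, -0.0, -0.681]
force: [0.0, 0.1, -1.8]
grip_width: 0.0186
finger_force: 29.3
```

```bash
python3 - <<'E'
from h import *
print(monitor.observe()["qd"].round(3)); print(bot.job_done())
E
```

```text
[-0.001 -0.001 -0.001 -0.002  0.    -0.     0.   ]
the job is handed in; nothing more can be done
None
```

I handed the job in at about 35 s, with no verdict returned: the three parts are in the tray, the gauge went home in the barrel and out again, and the gripper holds it with its tip at about 0.205 m under the magnifier, but I could not see the pin at the end, so level rests on re-seating it in its V blocks and the 8 mm on the collar having been home.

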